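# Clamp the whetstone in its squeeze-lever holder and hold it

### The arm

A 6-joint arm with a two-finger parallel gripper is mounted at the origin on the work surface. World frame = base frame: x ahead of the robot, y to its left, z up, the work surface at z = 0. Lengths are in m, angles in rad, forces in N, time in s.
With the tool pointing down it reaches from about 0.35 to 0.85 m from the base axis. Payload 8.1 kg.
Tool frame: the origin (TCP) lies at the very end of the fingers, on their centre line; the grasp point (between the pads) lies 19 mm behind it; z points along the fingers, y is the line along which they close (so a half turn about z gives the same grasp; the last joint's range is limited). The gripper opens to 93 mm and grips with 3 to 60 N. Pads are 15 mm wide; open, the fingers measure 128 mm over their backs; the gripper's body (75 mm by 188 mm) begins 65 mm behind the grasp point.
Start: joints at [-1.187, 0.13, 1.488, -0, 1.523, -0.085], TCP at [0.271, -0.535, 0.219] pointing down, gripper open.
Joint ranges: [-2.96, 2.96], [-0.89, 2.26], [0.02, 2.5], [-1.34, 4.48], [0, 2.73], [-2.66, 2.66]. Speed limits (rad/s): [2.39, 2.39, 2.79, 3.14, 3.14, 3.14].

### API

Orientations are given as a unit quaternion [w, x, y, z].
In Python, from rig import manip, viewer, ticket gives the robot as it stands.
- The arm moves only by the tool apply_moves, never from a script. Its argument "rows" is a list of rows, each an object with "travel": the shift along the tool's x, y, z in m, a list of three; "dr": the turn, a rotation vector about the tool's x, y, z in degrees, a list of three; "gripper": the finger opening in m, from 0 to 0.093. A call has 1 to 5 rows; each row shifts and turns the commanded pose from where the row before left it, along the tool's axes as they then stand; what a row does not reach is not made up. A row lasts 1/8 s, in which the tool goes at most 62.5 mm and 10.7 degrees, less where a joint would pass 70% of its speed; a pose out of reach is approached as far as the arm can. A call with a gripper value outside its range is refused whole. The fingers move at their own pace and stop on an object; "force" is the grip in N (left out, the last holds). Time passes only in rows, so rows that do not move let the fingers close. It gives the time, the measured TCP pose, the force, the opening and the grip force at its end, in the units of the state.
- manip.get_state(): the state, without advancing time (a new reading comes with each control period).
- viewer.capture(name): name is "scene" or "side" or "wrist"; returns the picture (400x640x3 uint8, red, green, blue); there is no depth.
- viewer.camera_params(name): a dict with "fx", "fy", "cx", "cy" (pixels), "dist" ([k1, k2, p1, p2, k3] as OpenCV has them; the pictures are not rectified), "origin" and "rotation" of the camera in the world. Camera axes: x right, y up, looking along -z (the intrinsics and any distortion apply to the point x, -y, -z); pixel columns grow to the right and rows downward; lengths in m; the calibration is good to about 2 mm. A picture is of the moment at which its call begins: read the wrist's pose just before it. camera_params takes no time and is no camera call; for the wrist camera it gives the pose at the moment of the call.
- ticket.sign_off(): hands the job in; it is judged then, once.
The state is a dict: "clock": time; "joint_positions": joint angles; "qvel": joint speeds; "tau": joint torques, N m; "position": TCP position; "tool_rot": TCP orientation; "wrist_force": force on the tool from outside, world axes, zero at the start; "wrist_torque": the same for the moment, N m; "grip_width": finger opening in m; "grip_force": force on a finger pad.
Only numpy, scipy, OpenCV 4.12 (cv2) and the standard library are available. Lean on these libraries where they do the work, as an engineer would, in place of code of your own. Each camera call takes 0.05 s, during which the arm holds its last target. There are 200 camera calls.

### The job

Lay the whetstone in the channel of the metal clamp, flat on the bed between the two rails, then squeeze and let go the two orange levers again and again, which ratchets the rubber-faced jaw forward, until the jaw holds the stone firmly against the end stop. Move the jaw only with the levers, lower the stone rather than drop it, squeeze gently enough not to crack the stone, and leave everything else on the counter alone. Finish while still holding the levers squeezed, with the stone nipped between jaw and stop and your gripper touching neither stone nor jaw.

Things in the scene. Friction and masses are not known exactly. Their poses are not given: they have to be found in the camera images.
- stone: loose whetstone, a block 130 (x) x 46 (y) x 30 (z) mm, grey below and brick-red above, about 0.4 kg, lying flat on the counter; origin at the centre of its underside, x along its length, z up
- clamp: whetstone clamp fixed to the counter, aluminium base plate 384 x 66 x 12 mm. Origin at counter height on the middle line; x runs along the clamp from end stop to levers (in order: stop, channel, jaw, ratchet, levers), y across it, z up. Stop face at x = -168, levers centred at x = 145 mm. The channel's bed is the base plate's top, 12 mm above the counter
- stop: fixed end stop of the clamp, a dark steel wall 56 mm wide reaching 40 mm above the counter; origin at counter height under its middle; the face towards the stone is 6 mm from the origin, at clamp x = -168 mm
- bed (a point): point on the channel's bed (12 mm up), middle line, foot of the stop's face. From here two rails run 128 mm along clamp +x, 50 mm apart inside (stone: 46), with flared lips up to 25 mm above the counter and 34 mm either side of the middle line; above the lips fingers have room. Along the channel the stone may lie anywhere between stop and jaw: the jaw pushes it to the stop
- jaw: sliding jaw, dark steel block 46 mm wide, 14 to 42 mm above the counter, black rubber face towards the stone, behind it a toothed bar that runs between the levers. Origin at counter height in the plane of the rubber face. It slides along clamp x only and stays where it is left (friction 3.5 N). At the start the room between stop and jaw is 28 to 53 mm longer than the stone
- lever_a: orange squeeze lever on the clamp's +y side, upright plate 36 mm long, 7 thick, 20 to 80 mm above the counter; origin at counter height in the plane of its outer face. Slides inward by up to 10 mm, springs out when let go. A free stroke takes 5 to 12 N; once the stone is nipped the jaw presses about as hard as each lever is squeezed, or up to 8 N less. 20 N is right, over 35 N may crack the stone
- lever_b: same lever on the -y side; the two are linked and move equally. Outer faces 62 mm apart when let go, 42 mm when fully squeezed. A full squeeze moves a pawl 20 mm towards the stop; it takes the jaw along from the next tooth on (teeth 8 mm apart, so 12 to 20 mm a stroke, mostly 16). Let out fully to fetch new teeth. When the stone is nipped the levers stop part-way
- grip (a point): the point midway between the two levers, 60 mm above the counter, where the levers are taken from above, closing across the clamp (its y); nothing between the levers is higher than 55 mm above the counter
- cruet: bystander: closed green glass cruet, 60 mm wide, 170 mm high; origin under its centre
- spice_jar: bystander: glass jar with a red cap, 52 mm wide, 100 mm high; origin under its centre
- oil_can: bystander: brass-coloured can, 64 mm wide, 130 mm high; origin under its centre
- trivet: bystander: black cast-iron trivet, 170 mm across, 12 mm high; origin under its centre
- dish: bystander: glazed blue dipping dish standing on the trivet, 90 mm wide, 28 mm high; origin under its centre
- spatula: bystander: steel spatula with a dark wooden handle, 300 mm long, lying at the far side; origin under its middle, x along it
There are look-alikes about, which are no part of the job. Leave any turquoise, white or yellow look-alike of the stone alone.

How it is judged:
On the way, in this order (a step that is already met when the one before it is completed fails the run):
1. the stone lies flat on the bed of the channel, between the rails (y of stone in the frame of clamp between -0.004 and 0.004 m and z of stone in the frame of clamp below 0.015 m and angle between the x axis of stone and the x axis of clamp, either way round below 0.06 rad and angle between stone's own z axis and vertical below 0.05 rad and x of stone in the frame of bed between 0.06 and 0.125 m), for 0.2 s.
2. the levers are squeezed for a first stroke (distance between lever_a and lever_b below 0.054 m), for 0.05 s.
3. the levers are let out again (distance between lever_a and lever_b above 0.057 m), for 0.05 s.
4. the jaw holds the stone against the stop (contact force between jaw and stone above 5 N and contact force between stone and stop above 5 N), for 0.2 s.
At the end, for the whole second after the job is handed in: Fingers press a lever over 3 N; jaw presses stone 5 to 40 N, stone presses stop over 5 N; stone at rest flat on the bed (3 mm), 4 mm and 0.06 rad from the middle line, end within 3 mm of the stop; robot touches neither stone nor jaw (all of step 4 and contact force between jaw and stone below 40 N and (contact force between the fingers and lever_a above 3 N or contact force between the fingers and lever_b above 3 N) and contact force between each of the arm, the fingers and stone below 0.3 N and contact force between each of the fingers, the arm and jaw below 0.3 N and y of stone in the frame of clamp between -0.004 and 0.004 m and z of stone in the frame of clamp below 0.015 m and angle between the x axis of stone and the x axis of clamp, either way round below 0.06 rad and angle between stone's own z axis and vertical below 0.05 rad and x of stone in the frame of bed below 0.068 m and linear speed of stone below 0.01 m/s); the arm keeps its last pose, push and grip.
It fails at once if the stone is squeezed with more than 40 N by the jaw (contact force between jaw and stone above 40 N).
It fails at once if the robot pushes the jaw itself (over 3 N) (contact force between any of the fingers, the arm and jaw above 3 N).
It fails at once if the stone is let go in the air, more than 28 mm above the bed (height (world z) of stone above 0.04 m and contact force between the fingers and stone below 0.05 N).
It fails at once if a bystander is moved by more than 30 mm or tipped (distance of any of cruet, spice_jar, oil_can, trivet, dish, spatula from where it was at the start of the episode above 0.03 m or angle between any of cruet, spice_jar, oil_can, dish's own z axis and vertical above 0.5 rad).
It also fails if it takes over 54 s, if anything falls off the work surface, if the arm or the gripper's body presses on something with over 40 N, if the wrist force passes 120 N, or if a joint passes its speed limit or range.

## Working session

There is one attempt and no reset: what is moved stays moved. The work goes in short steps, Python scripts to look and compute and a tool call to move; the robot and the scene stay as the last step left them, time stands still between calls to the robot, and variables do not carry over. Pictures are saved under pics/ and viewed, at most 10 in all, crops included, and the job is handed in when it is done.

Besides the shell and the picture viewer there is one more tool, called after "Request:" by a JSON object that holds its "name" and its "arguments". apply_moves: Moves the arm, as the interface text tells. Its arguments: {"type":"object","properties":{"rows":{"type":"array"},"force":{"type":"number"}},"required":["rows"]}

```bash
ls; mkdir -p pics
python3 - <<'E'
from rig import manip, viewer, ticket
import cv2,numpy as np
s=manip.get_state(); print({k:np.round(v,3) for k,v in s.items()})
for n in ("scene","side"):
    p=viewer.camera_params(n); print(n,p)
    cv2.imwrite(f"pics/{n}0.png",viewer.capture(n)[:,:,::-1])
E
```

```text
pics
{'clock': np.float64(0.0), 'joint_positions': array([-1.187,  0.131,  1.489,  0.   ,  1.523, -0.085]), 'qvel': array([-0.001,  0.001, -0.   , -0.001,  0.001,  0.002]), 'tau': array([ 1.0000e-03, -5.5984e+01, -4.9176e+01,  7.7000e-02,  3.5000e-02,
       -0.0000e+00]), 'position': array([ 0.271, -0.535,  0.218]), 'tool_rot': array([-0.001,  0.973,  0.232, -0.   ]), 'wrist_force': array([0.916, 0.32 , 0.295]), 'wrist_torque': array([-0.02 ,  0.01 ,  0.041]), 'grip_force': np.float64(0.0), 'grip_width': np.float64(0.093)}
scene {'fx': 425.9743213993757, 'fy': 425.9743213993757, 'cx': 317.928342030406, 'cy': 207.9012614505692, 'dist': array([0.00578844, 0.        , 0.        , 0.        , 0.        ]), 'origin': array([1.08581024, 0.46950372, 0.85262015]), 'rotation': array([0.40574659, 0.16559746, 0.33674954, 0.83339482])}
side {'fx': 464.3564469535201, 'fy': 464.3564469535201, 'cx': 322.6190007933934, 'cy': 192.5653101900754, 'dist': array([-0.12848668,  0.        ,  0.        ,  0.        ,  0.        ]), 'origin': array([ 0.40630426, -0.90420392,  0.96045911]), 'rotation': array([ 0.92177751,  0.38605441, -0.02209003, -0.02828876])}
```

View pics/scene0.png

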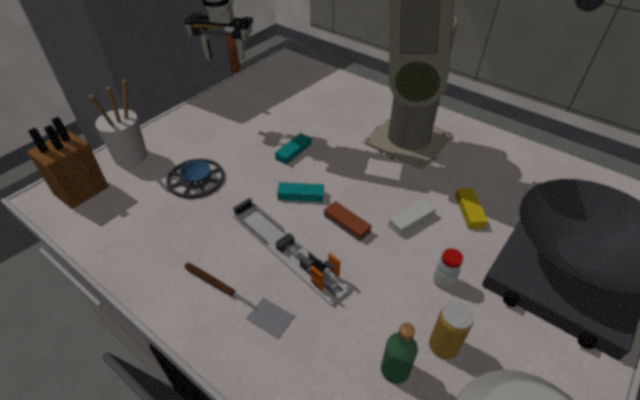

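View pics/side0.png

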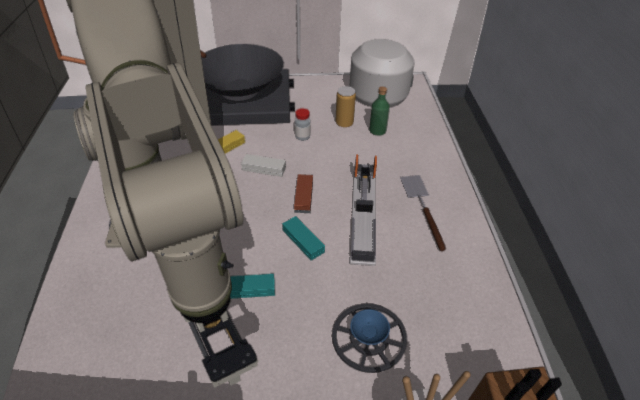

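The scene picture shows the red stone at (348,220), the clamp's stop at (243,207), its jaw at (285,242) and the orange levers at (333,265) and (318,275). In the side picture the stone is at (304,193), the stop at (362,255), and the levers at (359,165) and (373,165).

```bash
cat > h.py <<'E'
import cv2,numpy as np
from scipy.spatial.transform import Rotation as R
from rig import manip, viewer, ticket
def rot(q): return R.from_quat(np.roll(np.asarray(q,float),-1))
def cast(p,uv,z):
    K=np.array([[p['fx'],0,p['cx']],[0,p['fy'],p['cy']],[0,0,1]])
    n=cv2.undistortPoints(np.asarray(uv,float).reshape(-1,1,2),K,np.asarray(p['dist'],float)).reshape(-1,2)
    d=rot(p['rotation']).apply(np.c_[n[:,0],-n[:,1],-np.ones(len(n))])
    o=np.asarray(p['origin']); return o+d*((z-o[2])/d[:,2])[:,None]
def blobs(m,amin):
    c,_=cv2.findContours(m.astype(np.uint8),cv2.RETR_EXTERNAL,cv2.CHAIN_APPROX_NONE)
    return [x[:,0] for x in sorted(c,key=cv2.contourArea,reverse=True) if cv2.contourArea(x)>amin]
def rect(P):
    c,wh,a=cv2.minAreaRect((P[:,:2]*1000).astype(np.float32))
    if wh[0]<wh[1]: wh=wh[::-1]; a+=90
    return np.round(c,1),np.round(wh,1),round((a+90)%180-90,1)
def hsv(rgb): return cv2.cvtColor(rgb,cv2.COLOR_RGB2HSV)
E
python3 - <<'E'
from h import *
for n in ("scene","side"):
    p=viewer.camera_params(n); im=cv2.imread(f"pics/{n}0.png")[:,:,::-1].copy(); H=hsv(im)
    for (u,v) in ([(348,215),(333,263)] if n=="scene" else [(304,188),(359,165)]): print(im[v,u],H[v,u])
    m=((H[...,0]<12)|(H[...,0]>170))&(H[...,1]>130)&(H[...,2]>50)
    for b in blobs(m,25): 
        print(n,b.min(0),b.max(0),b.mean(0).round(1),'z.03',rect(cast(p,b,.03)),'z.06',cast(p,[b.mean(0)],.05)[0].round(3))
# stop and jaw, coarse
for n,u in (("scene",[(243,207),(285,242)]),("side",[(362,255),(364,205)])):
    print(n,cast(viewer.camera_params(n),u,.03).round(3))
E
```

```text
[99 55 34] [ 10 167  99]
[83 43 15] [ 12 209  83]
scene [326 203] [369 237] [347.3 219.7] z.03 (array([442.3,  64.1]), array([131.5,  50. ]), 83.5) z.06 [0.459 0.077 0.05 ]
scene [442 249] [462 267] [451.7 257.5] z.03 (array([388.3, 337.6]), array([55.4, 45.6]), 1.8) z.06 [0.405 0.341 0.05 ]
scene [186 264] [232 293] [209.2 278.5] z.03 (array([792.7, -80.2]), array([139.5,  12.4]), -85.1) z.06 [ 0.798 -0.064  0.05 ]
scene [227  36] [235  53] [230.5  44.2] z.03 (array([ -81.2, -910.8]), array([165.7,  32.8]), 50.0) z.06 [-0.051 -0.878  0.05 ]
[104  56  40] [  8 157 104]
[54 52 56] [135  18  56]
side [295 175] [311 209] [303.3 192.3] z.03 (array([434.6,  45.6]), array([139.3,  42.3]), 83.7) z.06 [0.434 0.022 0.05 ]
side [38  0] [84 63] [56.  36.9] z.03 (array([-751.7, 1240.3]), array([955.5,  82.8]), -56.7) z.06 [-0.664  1.096  0.05 ]
side [425 209] [443 249] [434.2 228.8] z.03 (array([ 779.7, -112.4]), array([144.3,  12.2]), -85.6) z.06 [ 0.771 -0.132  0.05 ]
side [296 109] [308 119] [302.  113.6] z.03 (array([444.7, 430.2]), array([60.2, 41.9]), 87.4) z.06 [0.444 0.403 0.05 ]
scene [[ 0.579 -0.18   0.03 ]
 [ 0.601 -0.011  0.03 ]]
side [[ 0.573 -0.191  0.03 ]
 [ 0.601 -0.016  0.03 ]]
```

```bash
cat >> h.py <<'E'
def plan(target,yaw,n,rowsrot=None):
    """rows from the present pose to target, tool x at yaw (deg), tool pointing down"""
    s=manip.get_state(); p=np.array(s['position']); T=rot(s['tool_rot']).as_matrix()
    y0=np.degrees(np.arctan2(T[1,0],T[0,0])); dy=(yaw-y0+180)%360-180
    D=np.subtract(target,p)/n
    print('pos',p.round(4),'yaw',y0.round(2),'tilt',T[:,2].round(4))
    for i in range(n):
        a=np.radians(y0+dy*i/n); c,sn=np.cos(a),np.sin(a)
        print([round(c*D[0]+sn*D[1],4),round(sn*D[0]-c*D[1],4),round(-D[2],4)],'rz',round(-dy/n,2))
def wristinfo():
    p=viewer.camera_params('wrist'); s=manip.get_state(); T=rot(s['tool_rot'])
    print('cam in tool',T.inv().apply(np.subtract(p['origin'],s['position'])).round(4), 'look in tool',(T.inv()*rot(p['rotation'])).apply([[0,0,-1],[1,0,0]]).round(3),p['fx'],p['dist'])
E
python3 - <<'E'
from h import *
wristinfo()
plan([.47,.02,.30],83,10)
E
```

```text
cam in tool [ 0.0845  0.0011 -0.166 ] look in tool [[-0.303  0.001  0.953]
 [ 0.     1.    -0.001]] 275.75383513581426 [-0.02496063  0.          0.          0.          0.        ]
pos [ 0.2709 -0.5348  0.2177] yaw 26.86 tilt [-6.0e-04  1.5e-03 -1.0e+00]
[np.float64(0.0428), np.float64(-0.0405), np.float64(-0.0082)] rz -5.61
[np.float64(0.0466), np.float64(-0.0361), np.float64(-0.0082)] rz -5.61
[np.float64(0.0499), np.float64(-0.0314), np.float64(-0.0082)] rz -5.61
[np.float64(0.0527), np.float64(-0.0264), np.float64(-0.0082)] rz -5.61
[np.float64(0.055), np.float64(-0.0211), np.float64(-0.0082)] rz -5.61
[np.float64(0.0568), np.float64(-0.0156), np.float64(-0.0082)] rz -5.61
[np.float64(0.0581), np.float64(-0.0099), np.float64(-0.0082)] rz -5.61
[np.float64(0.0588), np.float64(-0.0042), np.float64(-0.0082)] rz -5.61
[np.float64(0.0589), np.float64(0.0016), np.float64(-0.0082)] rz -5.61
[np.float64(0.0585), np.float64(0.0073), np.float64(-0.0082)] rz -5.61
```

Request:
{"name": "apply_moves", "arguments": {"rows": [{"travel": [0.043,-0.04,-0.008],"dr": [0,0,-5.6],"gripper": 0.093},{"travel": [0.047,-0.036,-0.008],"dr": [0,0,-5.6],"gripper": 0.093},{"travel": [0.05,-0.031,-0.008],"dr": [0,0,-5.6],"gripper": 0.093},{"travel": [0.053,-0.026,-0.008],"dr": [0,0,-5.6],"gripper": 0.093},{"travel": [0.055,-0.021,-0.008],"dr": [0,0,-5.6],"gripper": 0.093}]}}

```text
clock: 0.72
position: [0.3725, -0.2566, 0.2585]
tool_rot: [-0.0, 0.887, 0.462, 0.0]
wrist_force: [0.5, -0.2, -0.0]
grip_width: 0.0927
grip_force: 0.0
```

Request:
{"name": "apply_moves", "arguments": {"rows": [{"travel": [0.057,-0.016,-0.008],"dr": [0,0,-5.6],"gripper": 0.093},{"travel": [0.058,-0.01,-0.008],"dr": [0,0,-5.6],"gripper": 0.093},{"travel": [0.059,-0.004,-0.008],"dr": [0,0,-5.6],"gripper": 0.093},{"travel": [0.059,0.002,-0.008],"dr": [0,0,-5.6],"gripper": 0.093},{"travel": [0.058,0.007,-0.008],"dr": [0,0,-5.6],"gripper": 0.093}]}}

```text
clock: 1.35
position: [0.4725, 0.0206, 0.2987]
tool_rot: [0.0, 0.749, 0.663, -0.0]
wrist_force: [0.9, -0.6, 0.3]
grip_width: 0.093
grip_force: 0.0
```

Request:
{"name": "apply_moves", "arguments": {"rows": [{"travel": [0,0,0],"dr": [0,0,0],"gripper": 0.093},{"travel": [0,0,0],"dr": [0,0,0],"gripper": 0.093}]}}

```text
clock: 1.6
position: [0.472, 0.0186, 0.2981]
tool_rot: [-0.0, 0.75, 0.662, -0.001]
wrist_force: [-0.2, 0.6, -0.9]
grip_width: 0.0928
grip_force: 0.0
```

Run:
```python
from h import *
import pickle
s=manip.get_state(); p=viewer.camera_params('wrist'); im=viewer.capture('wrist')
pickle.dump((s,p,im),open('w1.pkl','wb'))
cv2.imwrite('pics/w1.png',im[:,:,::-1])
print(s['clock'],np.round(s['position'],4),np.round(s['tool_rot'],4),p)
```

```text
1.6 [0.472  0.0186 0.2981] [-2.000e-04  7.496e-01  6.618e-01 -6.000e-04] {'fx': 275.75383513581426, 'fy': 275.75383513581426, 'cx': 319.0283886713656, 'cy': 199.51333050269682, 'dist': array([-0.02496063,  0.        ,  0.        ,  0.        ,  0.        ]), 'origin': array([0.48295135, 0.10173862, 0.46402712]), 'rotation': array([ 0.98618263, -0.15360698,  0.01002643, -0.06122248])}
```

View pics/w1.png

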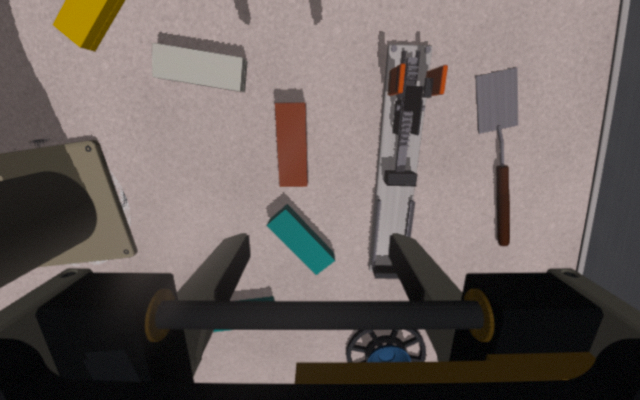

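The wrist picture shows the red stone at (292,145) spanning rows 103 to 186. The clamp runs from the stop at (386,268) past the jaw at (401,178) to the levers at (398,80) and (437,80). I'll enlarge the clamp.

Run:
```python
from h import *
import pickle
s,p,im=pickle.load(open('w1.pkl','rb')); H=hsv(im)
m=((H[...,0]<12)|(H[...,0]>170))&(H[...,1]>130)&(H[...,2]>60)
for b in blobs(m,20): print(b.min(0),b.max(0),rect(cast(p,b,.03)),rect(cast(p,b,.08)))
c=im[35:285,360:460]; c=cv2.convertScaleAbs(c,alpha=1.6)
a=cv2.resize(c[:125],None,fx=4,fy=4,interpolation=cv2.INTER_CUBIC);b=cv2.resize(c[125:],None,fx=4,fy=4,interpolation=cv2.INTER_CUBIC)
cv2.imwrite('pics/w1c.png',np.hstack([a,b])[:,:,::-1])
```

```text
[276 103] [306 185] (array([433.5,  56.8]), array([126.9,  43.7]), 83.7) (array([439.2,  62. ]), array([112.3,  38.6]), 83.7)
[433  65] [447  94] (array([663.7, 125. ]), array([38.9, 18.7]), 86.8) (array([642.9, 122.4]), array([34.4, 16.6]), 86.8)
[390  63] [405  94] (array([605.7, 131.5]), array([44.8, 16.6]), 67.1) (array([591.6, 128. ]), array([39.6, 14.7]), 67.1)
[502 168] [507 194] (array([770.6, -41.9]), array([44.1,  7.4]), -82.5) (array([737.5, -25.4]), array([39. ,  6.6]), -82.5)
```

View pics/w1c.png

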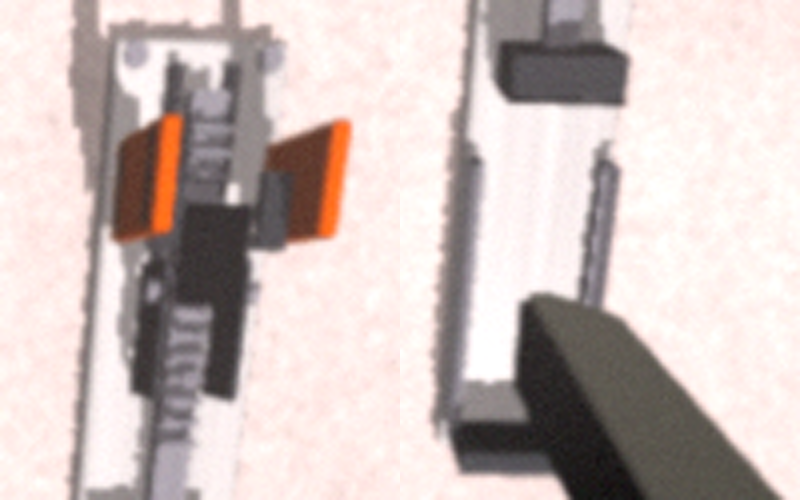

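The crop shows the lever top edges at crop x 165/152 (left) and 350/333 (right), the jaw top's near edge at y≈60 and the stop's top near edge at y≈422. The right end of the stop is hidden by a finger.

Run:
```python
from h import *
import pickle
s,p,im=pickle.load(open('w1.pkl','rb'))
def px(L):
    L=np.array(L,float); r=L[:,0]>=400; u=360+(L[:,0]-400*r+.5)/4-.5; v=35+125*r+(L[:,1]+.5)/4-.5
    return np.c_[u,v]
lev=cast(p,px([(165,116),(152,237),(350,120),(333,238)]),.08)
print('lev',lev.round(4)); g=lev.mean(0); print('grip',g.round(4),'sep',np.linalg.norm((lev[0]+lev[1]-lev[2]-lev[3])/2), 'len',np.linalg.norm(lev[0]-lev[1]))
jaw=cast(p,px([(500,60),(628,62),(508,102),(625,105)]),.042); print('jaw',jaw.round(4),np.linalg.norm(jaw[0]-jaw[1]))
stop=cast(p,px([(453,425),(460,470)]),.04); print('stop',stop.round(4))
fe=cast(p,px([(116,38),(282,42)]),.012); print('farend',fe.round(4),np.linalg.norm(fe[0]-fe[1]))
el=cast(p,px([(116,45),(76,495),(468,20),(440,425)]),.012); d=el-el[0]; print('left edge',el.round(4),np.degrees(np.arctan2(-d[1:,1],-d[1:,0])))
a=np.radians(81.7); ax=np.array([np.cos(a),np.sin(a)])
```

```text
lev [[0.5932 0.1473 0.08  ]
 [0.5875 0.1114 0.08  ]
 [0.6521 0.1393 0.08  ]
 [0.6467 0.1041 0.08  ]]
grip [0.6199 0.1255 0.08  ] sep 0.059565060720149984 len 0.03632336669405285
jaw [[ 0.5727 -0.0041  0.042 ]
 [ 0.6226 -0.011   0.042 ]
 [ 0.575  -0.0214  0.042 ]
 [ 0.6211 -0.0284  0.042 ]] 0.05036796771280738
stop [[ 0.5443 -0.1654  0.04  ]
 [ 0.546  -0.1886  0.04  ]]
farend [[0.5959 0.1839 0.012 ]
 [0.6568 0.1755 0.012 ]] 0.06150208647735393
left edge [[ 0.5957  0.1816  0.012 ]
 [ 0.5707  0.0169  0.012 ]
 [ 0.5668  0.007   0.012 ]
 [ 0.5423 -0.1823  0.012 ]] [81.35623623 80.58818027 81.64815808]
```

Clamp yaw comes out at about 81.4°, the grip point at (0.620, 0.1255), the stop face near (0.573, -0.184) and the jaw room at about 161 mm. All three agree with the given sizes. The stone is at (0.434, 0.057), yaw 83.7°.

Run:
```python
from h import *
plan([.434,.057,.017],83.7,6)
```

```text
pos [0.472  0.0179 0.2981] yaw 82.8 tilt [-1.1e-03 -4.0e-04 -1.0e+00]
[np.float64(0.0057), np.float64(-0.0071), np.float64(0.0468)] rz -0.15
[np.float64(0.0057), np.float64(-0.0071), np.float64(0.0468)] rz -0.15
[np.float64(0.0057), np.float64(-0.0071), np.float64(0.0468)] rz -0.15
[np.float64(0.0057), np.float64(-0.007), np.float64(0.0468)] rz -0.15
[np.float64(0.0057), np.float64(-0.007), np.float64(0.0468)] rz -0.15
[np.float64(0.0058), np.float64(-0.007), np.float64(0.0468)] rz -0.15
```

Request:
{"name": "apply_moves", "arguments": {"rows": [{"travel": [0.017,-0.021,0.03],"dr": [0,0,-0.9],"gripper": 0.093},{"travel": [0.017,-0.021,0.04],"dr": [0,0,0],"gripper": 0.093},{"travel": [0,0,0.055],"dr": [0,0,0],"gripper": 0.093},{"travel": [0,0,0.055],"dr": [0,0,0],"gripper": 0.093},{"travel": [0,0,0],"dr": [0,0,0],"gripper": 0.093}]}}

```text
clock: 2.28
position: [0.4304, 0.0558, 0.1143]
tool_rot: [-0.003, 0.745, 0.667, -0.004]
wrist_force: [0.1, -0.9, -0.2]
grip_width: 0.0932
grip_force: 0.0
```

Run:
```python
from h import *
s=manip.get_state(); p=viewer.camera_params('wrist'); im=viewer.capture('wrist'); H=hsv(im)
cv2.imwrite('pics/w2.png',im[:,:,::-1])
m=((H[...,0]<12)|(H[...,0]>170))&(H[...,1]>130)&(H[...,2]>60)
for b in blobs(m,1500): print(b.min(0),b.max(0),rect(cast(p,b,.03)))
plan([.434,.057,.017],83.7,2)
```

```text
[298 133] [347 261] (array([433. ,  57.2]), array([128.3,  44.5]), 83.6)
pos [0.4329 0.0561 0.1176] yaw 83.62 tilt [-4.2e-03 -2.0e-04 -1.0e+00]
[np.float64(0.0005), np.float64(0.0005), np.float64(0.0503)] rz -0.04
[np.float64(0.0005), np.float64(0.0005), np.float64(0.0503)] rz -0.04
```

Request:
{"name": "apply_moves", "arguments": {"rows": [{"travel": [0,0,0.05],"dr": [0,0,0],"gripper": 0.093},{"travel": [0.001,0,0.04],"dr": [0,0,0],"gripper": 0.093},{"travel": [0,0,0.01],"dr": [0,0,0],"gripper": 0.093},{"travel": [0,0,0],"dr": [0,0,0],"gripper": 0.093}]}}

```text
clock: 2.82
position: [0.4362, 0.0579, 0.0206]
tool_rot: [0.001, 0.745, 0.667, 0.001]
wrist_force: [-0.6, -0.8, 0.5]
grip_width: 0.093
grip_force: 0.0
```

Request:
{"name": "apply_moves", "arguments": {"force": 30, "rows": [{"travel": [0,0,0],"dr": [0,0,0],"gripper": 0.03},{"travel": [0,0,0],"dr": [0,0,0],"gripper": 0.03},{"travel": [0,0,0],"dr": [0,0,0],"gripper": 0.03},{"travel": [0,0,0],"dr": [0,0,0],"gripper": 0.03}]}}

```text
clock: 3.32
position: [0.4349, 0.0583, 0.0189]
tool_rot: [0.0, 0.745, 0.668, 0.0]
wrist_force: [-0.3, -0.2, 0.1]
grip_width: 0.0578
grip_force: 0.0
```

Request:
{"name": "apply_moves", "arguments": {"rows": [{"travel": [0,0,0.001],"dr": [0,0,0],"gripper": 0.03},{"travel": [0,0,0],"dr": [0,0,0],"gripper": 0.03},{"travel": [0,0,0],"dr": [0,0,0],"gripper": 0.03},{"travel": [0,0,0],"dr": [0,0,0],"gripper": 0.03}]}}

```text
clock: 3.82
position: [0.4343, 0.0583, 0.0175]
tool_rot: [-0.0, 0.745, 0.668, -0.0]
wrist_force: [-3.2, 1.0, 2.6]
grip_width: 0.0456
grip_force: 30.0
```

Request:
{"name": "apply_moves", "arguments": {"rows": [{"travel": [0,0,-0.02],"dr": [0,0,0],"gripper": 0.03},{"travel": [0,0,-0.03],"dr": [0,0,0],"gripper": 0.03},{"travel": [0,0,-0.033],"dr": [0,0,0],"gripper": 0.03},{"travel": [0,0,0],"dr": [0,0,0],"gripper": 0.03}]}}

```text
clock: 4.32
position: [0.437, 0.0583, 0.1027]
tool_rot: [0.002, 0.745, 0.668, 0.002]
wrist_force: [0.4, -1.6, -3.8]
grip_width: 0.0459
grip_force: 30.0
```

Run:
```python
from h import *
s=manip.get_state(); print(s['grip_width'],s['grip_force'])
plan([.585,-.106,.10],81.4,5)
```

```text
0.045944643262981234 29.997776448726654
pos [0.437  0.0583 0.1027] yaw 83.76 tilt [ 0.0055  0.     -1.    ]
[np.float64(-0.0294), np.float64(0.033), np.float64(0.0005)] rz 0.47
[np.float64(-0.0292), np.float64(0.0332), np.float64(0.0005)] rz 0.47
[np.float64(-0.0289), np.float64(0.0335), np.float64(0.0005)] rz 0.47
[np.float64(-0.0286), np.float64(0.0337), np.float64(0.0005)] rz 0.47
[np.float64(-0.0283), np.float64(0.034), np.float64(0.0005)] rz 0.47
```

Request:
{"name": "apply_moves", "arguments": {"rows": [{"travel": [-0.029,0.033,0],"dr": [0,0,0.5],"gripper": 0.03},{"travel": [-0.029,0.033,0],"dr": [0,0,0.5],"gripper": 0.03},{"travel": [-0.029,0.034,0],"dr": [0,0,0.5],"gripper": 0.03},{"travel": [-0.029,0.034,0],"dr": [0,0,0.5],"gripper": 0.03},{"travel": [-0.028,0.033,0],"dr": [0,0,0.4],"gripper": 0.03}]}}

```text
clock: 4.95
position: [0.5819, -0.1066, 0.0975]
tool_rot: [-0.001, 0.759, 0.652, -0.001]
wrist_force: [-0.0, -0.6, -3.6]
grip_width: 0.0457
grip_force: 30.0
```

Request:
{"name": "apply_moves", "arguments": {"rows": [{"travel": [0,0,0],"dr": [0,0,0],"gripper": 0.03},{"travel": [0,0,0],"dr": [0,0,0],"gripper": 0.03}]}}

```text
clock: 5.2
position: [0.5808, -0.1052, 0.0981]
tool_rot: [-0.002, 0.758, 0.652, -0.001]
wrist_force: [-1.6, 1.1, -4.0]
grip_width: 0.0455
grip_force: 30.0
```

Run:
```python
from h import *
import pickle
s=manip.get_state(); p=viewer.camera_params('wrist'); im=viewer.capture('wrist'); H=hsv(im)
pickle.dump((s,p,im),open('w3.pkl','wb'))
cv2.imwrite('pics/w3.png',cv2.convertScaleAbs(im[:,:,::-1],alpha=1.4))
z=s['position'][2]-.0175+.03
m=((H[...,0]<12)|(H[...,0]>170))&(H[...,1]>130)&(H[...,2]>60)
for b in blobs(m,100): print(b.min(0),b.max(0),rect(cast(p,b,z)),rect(cast(p,b,.08)))
plan([.585,-.106,.03],81.4,2)
```

```text
[280 150] [358 301] (array([583.2, -91.5]), array([99.5, 45.9]), 81.5) (array([ 580.9, -105.2]), array([119.3,  55. ]), 81.5)
[529 101] [543 234] (array([712. , -73.3]), array([79.9,  8.3]), -84.8) (array([735.4, -83.5]), array([95.8, 10. ]), -84.8)
[287 329] [350 336] (array([ 571.5, -166.6]), array([44. ,  6.1]), -8.5) (array([ 566.9, -195.3]), array([52.7,  7.4]), -8.5)
pos [ 0.5808 -0.1048  0.0986] yaw 81.37 tilt [-0.0028  0.001  -1.    ]
[np.float64(-0.0003), np.float64(0.0021), np.float64(0.0343)] rz -0.01
[np.float64(-0.0003), np.float64(0.0021), np.float64(0.0343)] rz -0.01
```

View pics/w3.png

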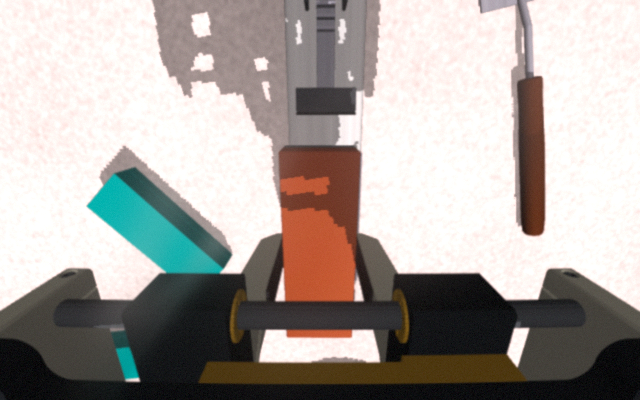

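The stone is held at (320,240), its front edge runs from (281,150) to (360,150), and the jaw top spans columns 296 to 355 near row 101. I'll check the sideways offset in the same picture.

Run:
```python
from h import *
import pickle
s,p,im=pickle.load(open('w3.pkl','rb'))
e=np.array([.9888,-.1495]); a=np.array([.1495,.9888]); P=np.array(s['position'])
g=im.astype(int).sum(2); print(g[101,285:370:1]); print(g[130,278:370])
z=P[2]-.0175+.03
for n,uv,h in (('jawtop far',[(296,88),(355,88)],.042),('jawtop near',[(297,114),(355,114)],.042),('stone',[(281,152),(360,152)],z),('stone rear',[(288,336),(351,336)],z)):
    c=cast(p,uv,h)[:,:2]; print(n,c.round(4),'lat',((c-P[:2])@e).round(4),'ax',((c-P[:2])@a).round(4))
```

```text
[310 310 289 266 283 283 290 288 296 290 250 173 120 116 117 112 118 120
 118 116 119 117 112 123 125 121 120 119 122 125 125 129 122 123 126 130
 127 131 126 126 128 131 129 130 131 126 128 124 133 129 145 135 134 129
 136 136 134 135 131 132 136 133 126 135 130 141 167 185 186 200 287 436
 530 544 541 521 487 452 489 535 548 562 563 566 566]
[326 325 322 317 314 319 321 319 319 315 293 273 279 295 297 300 302 299
 308 303 305 312 303 304 308 309 309 303 298 306 289 294 292 290 295 292
 302 302 305 305 290 295 293 291 295 297 296 304 308 309 308 307 311 314
 303 298 302 300 298 305 356 449 517 528 529 526 527 534 537 540 547 554
 550 541 538 534 530 542 539 543 539 527 491 464 500 528 548 551 561 561
 561 562]
jawtop far [[ 0.5791 -0.0027]
 [ 0.6229 -0.0094]] lat [-0.017   0.0274] ax [0.1011 0.101 ]
jawtop near [[ 0.5766 -0.0213]
 [ 0.6208 -0.028 ]] lat [-0.0167  0.028 ] ax [0.0823 0.0823]
stone [[ 0.5698 -0.0403]
 [ 0.6131 -0.0468]] lat [-0.0206  0.0232] ax [0.0625 0.0625]
stone rear [[ 0.5499 -0.1665]
 [ 0.5935 -0.173 ]] lat [-0.0213  0.0227] ax [-0.0652 -0.0651]
```

Request:
{"name": "apply_moves", "arguments": {"rows": [{"travel": [0,0.004,0.015],"dr": [0,0,0],"gripper": 0.03},{"travel": [0,0,0.02],"dr": [0,0,0],"gripper": 0.03},{"travel": [0,0,0.015],"dr": [0,0,0],"gripper": 0.03},{"travel": [0,0,0],"dr": [0,0,0],"gripper": 0.03}]}}

```text
clock: 5.75
position: [0.5842, -0.1055, 0.0479]
tool_rot: [-0.002, 0.758, 0.652, -0.001]
wrist_force: [-1.0, 0.1, -3.5]
grip_width: 0.0458
grip_force: 30.0
```

Request:
{"name": "apply_moves", "arguments": {"rows": [{"travel": [0,0,0],"dr": [0,0,0],"gripper": 0.03}]}}

```text
clock: 5.88
position: [0.5863, -0.1062, 0.0508]
tool_rot: [0.0, 0.758, 0.652, 0.0]
wrist_force: [-0.5, -0.1, -1.9]
grip_width: 0.0456
grip_force: 30.0
```

Request:
{"name": "apply_moves", "arguments": {"rows": [{"travel": [0,0,0.006],"dr": [0,0,0],"gripper": 0.03},{"travel": [0,0,0.006],"dr": [0,0,0],"gripper": 0.03},{"travel": [0,0,0.004],"dr": [0,0,0],"gripper": 0.03},{"travel": [0,0,0],"dr": [0,0,0],"gripper": 0.03}]}}

```text
clock: 6.38
position: [0.5857, -0.1061, 0.034]
tool_rot: [-0.0, 0.758, 0.652, -0.0]
wrist_force: [0.1, 0.0, -4.1]
grip_width: 0.0456
grip_force: 30.0
```

Request:
{"name": "apply_moves", "arguments": {"rows": [{"travel": [0,0,0.002],"dr": [0,0,0],"gripper": 0.03},{"travel": [0,0,0],"dr": [0,0,0],"gripper": 0.03}]}}

```text
clock: 6.62
position: [0.5862, -0.1062, 0.0326]
tool_rot: [-0.0, 0.758, 0.652, -0.0]
wrist_force: [0.3, -0.1, -2.9]
grip_width: 0.0456
grip_force: 30.0
```

Request:
{"name": "apply_moves", "arguments": {"rows": [{"travel": [0,0,0.002],"dr": [0,0,0],"gripper": 0.03},{"travel": [0,0,0],"dr": [0,0,0],"gripper": 0.03}]}}

```text
clock: 6.88
position: [0.586, -0.1062, 0.0304]
tool_rot: [-0.0, 0.758, 0.652, -0.0]
wrist_force: [0.4, 0.8, -3.3]
grip_width: 0.0458
grip_force: 30.0
```

Request:
{"name": "apply_moves", "arguments": {"rows": [{"travel": [0,0,0.001],"dr": [0,0,0],"gripper": 0.03},{"travel": [0,0,0],"dr": [0,0,0],"gripper": 0.03}]}}

```text
clock: 7.12
position: [0.5862, -0.1062, 0.0296]
tool_rot: [0.0, 0.758, 0.652, 0.0]
wrist_force: [-0.2, -0.3, -3.5]
grip_width: 0.0458
grip_force: 30.0
```

Request:
{"name": "apply_moves", "arguments": {"rows": [{"travel": [0,0,0.001],"dr": [0,0,0],"gripper": 0.03},{"travel": [0,0,0],"dr": [0,0,0],"gripper": 0.03}]}}

```text
clock: 7.38
position: [0.5863, -0.1062, 0.0295]
tool_rot: [0.0, 0.758, 0.652, -0.0]
wrist_force: [-4.5, 0.5, 5.4]
grip_width: 0.0457
grip_force: 30.0
```

Request:
{"name": "apply_moves", "arguments": {"rows": [{"travel": [0,0,0.001],"dr": [0,0,0],"gripper": 0.03},{"travel": [0,0,0],"dr": [0,0,0],"gripper": 0.03}]}}

```text
clock: 7.62
position: [0.5863, -0.1062, 0.0295]
tool_rot: [0.0, 0.758, 0.652, -0.0]
wrist_force: [-9.6, 1.9, 13.7]
grip_width: 0.0457
grip_force: 30.0
```

Contact comes at the height where the stone rests on the bed, so I'm letting go.

Request:
{"name": "apply_moves", "arguments": {"rows": [{"travel": [0,0,0],"dr": [0,0,0],"gripper": 0.08},{"travel": [0,0,0],"dr": [0,0,0],"gripper": 0.08},{"travel": [0,0,-0.002],"dr": [0,0,0],"gripper": 0.08},{"travel": [0,0,0],"dr": [0,0,0],"gripper": 0.08}]}}

```text
clock: 8.12
position: [0.5864, -0.1063, 0.0298]
tool_rot: [0.0, 0.758, 0.652, 0.0]
wrist_force: [0.0, -0.1, -0.8]
grip_width: 0.0783
grip_force: 0.0
```

Request:
{"name": "apply_moves", "arguments": {"rows": [{"travel": [0,0,-0.03],"dr": [0,0,0],"gripper": 0.093},{"travel": [0,0,-0.05],"dr": [0,0,0],"gripper": 0.093},{"travel": [0,0,-0.05],"dr": [0,0,0],"gripper": 0.093},{"travel": [0.03,0,-0.01],"dr": [0,0,0],"gripper": 0.093},{"travel": [0,0,0],"dr": [0,0,0],"gripper": 0.093}]}}

```text
clock: 8.75
position: [0.5919, -0.0754, 0.1715]
tool_rot: [0.001, 0.758, 0.653, 0.001]
wrist_force: [0.6, 0.1, 0.0]
grip_width: 0.0929
grip_force: 0.0
```

Run:
```python
from h import *
import pickle
s=manip.get_state(); p=viewer.camera_params('wrist'); im=viewer.capture('wrist'); H=hsv(im)
pickle.dump((s,p,im),open('w4.pkl','wb'))
cv2.imwrite('pics/w4.png',cv2.convertScaleAbs(im[:,:,::-1],alpha=1.4))
m=((H[...,0]<12)|(H[...,0]>170))&(H[...,1]>130)&(H[...,2]>60)
for b in blobs(m,60): print(b.min(0),b.max(0),rect(cast(p,b,.042)),rect(cast(p,b,.08)))
print(s['clock'],s['position'])
```

```text
[298 162] [338 268] (array([ 586.1, -107.9]), array([130.4,  45.3]), 81.4) (array([588.5, -93.1]), array([113.6,  39.4]), 81.4)
[476 180] [486 231] (array([ 772.9, -121.4]), array([64.6,  9.9]), -84.3) (array([ 751.2, -104.8]), array([56.3,  8.6]), -84.3)
8.75 [ 0.59191065 -0.07536032  0.17147845]
```

View pics/w4.png

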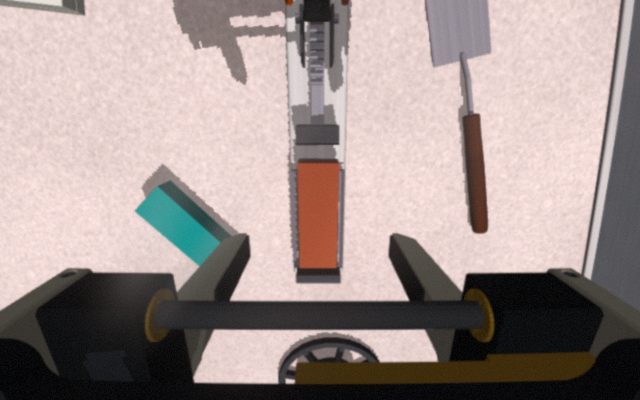

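The picture shows the stone lying flat between the rails at (318,215), with the jaw at (318,134) and the stop at (318,275). It measures 130 x 45 mm at bed height, yaw 81.4°, on the middle line. Next I'll go to the levers, checking clearance to the cruet and can first.

Run:
```python
from h import *
for n,u in (("scene",[(398,378),(447,353),(447,285)]),("side",[(379,130),(346,122),(303,136)])):
    print(n,cast(viewer.camera_params(n),u,0).round(3))
plan([.6205,.1253,.13],81.4,4)
```

```text
scene [[0.709 0.382 0.   ]
 [0.6   0.436 0.   ]
 [0.445 0.36  0.   ]]
side [[0.708 0.367 0.   ]
 [0.598 0.418 0.   ]
 [0.445 0.344 0.   ]]
pos [ 0.591  -0.0761  0.17  ] yaw 81.44 tilt [ 8.e-04 -4.e-04 -1.e+00]
[np.float64(0.0509), np.float64(-0.0002), np.float64(0.01)] rz 0.01
[np.float64(0.0509), np.float64(-0.0002), np.float64(0.01)] rz 0.01
[np.float64(0.0509), np.float64(-0.0002), np.float64(0.01)] rz 0.01
[np.float64(0.0509), np.float64(-0.0002), np.float64(0.01)] rz 0.01
```

Request:
{"name": "apply_moves", "arguments": {"rows": [{"travel": [0.051,0,0],"dr": [0,0,0],"gripper": 0.093},{"travel": [0.051,0,0],"dr": [0,0,0],"gripper": 0.093},{"travel": [0.051,0,0.02],"dr": [0,0,0],"gripper": 0.093},{"travel": [0.051,0,0.02],"dr": [0,0,0],"gripper": 0.093},{"travel": [0,0,0],"dr": [0,0,0],"gripper": 0.093}]}}

```text
clock: 9.43
position: [0.619, 0.1276, 0.1254]
tool_rot: [-0.002, 0.757, 0.653, -0.002]
wrist_force: [0.3, -0.6, -0.9]
grip_width: 0.0929
grip_force: 0.0
```

Request:
{"name": "apply_moves", "arguments": {"rows": [{"travel": [0,0,0],"dr": [0,0,0],"gripper": 0.093}]}}

```text
clock: 9.55
position: [0.6208, 0.1243, 0.1284]
tool_rot: [-0.0, 0.758, 0.652, -0.001]
wrist_force: [0.5, -0.4, 1.4]
grip_width: 0.0932
grip_force: 0.0
```

Run:
```python
from h import *
s=manip.get_state(); p=viewer.camera_params('wrist'); im=viewer.capture('wrist'); H=hsv(im)
cv2.imwrite('pics/w5.png',cv2.convertScaleAbs(im[:,:,::-1],alpha=1.4))
m=(H[...,0]<14)&(H[...,1]>150)&(H[...,2]>110)
T=rot(s['tool_rot'])
for b in blobs(m,30):
    c=cast(p,b,.08); q=T.inv().apply(c-s['position']); print(b.min(0),b.max(0),q.min(0).round(4),q.max(0).round(4))
plan([.6205,.1253,.041],81.4,2)
```

```text
[302 343] [338 360] [-0.1553 -0.0168  0.0486] [-0.1332  0.0196  0.0486]
[281 195] [289 233] [-0.0144 -0.0307  0.0484] [ 0.0193 -0.0246  0.0485]
[347 195] [354 233] [-0.0144  0.024   0.0484] [0.0194 0.0297 0.0484]
pos [0.6212 0.1238 0.1292] yaw 81.32 tilt [-7.e-04 -7.e-04 -1.e+00]
[np.float64(0.0007), np.float64(-0.0005), np.float64(0.0441)] rz -0.04
[np.float64(0.0007), np.float64(-0.0005), np.float64(0.0441)] rz -0.04
```

View pics/w5.png

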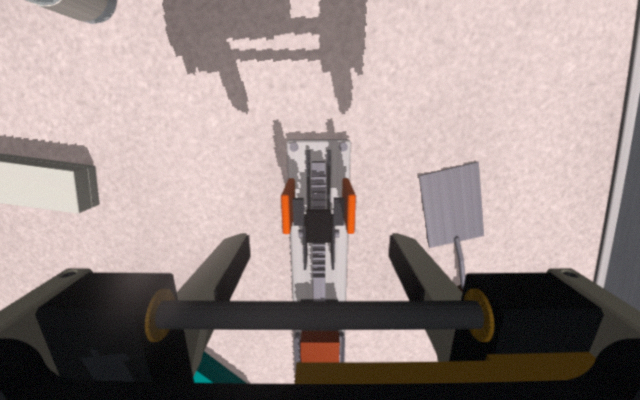

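The levers sit evenly about the tool, at tool y -31 to +30 mm and x +2.5 mm, picture columns 281 to 354. I'm going down over them.

Request:
{"name": "apply_moves", "arguments": {"rows": [{"travel": [0.002,0,0.03],"dr": [0,0,0],"gripper": 0.093},{"travel": [0,0,0.035],"dr": [0,0,0],"gripper": 0.093},{"travel": [0,0,0.021],"dr": [0,0,0],"gripper": 0.093},{"travel": [0,0,0],"dr": [0,0,0],"gripper": 0.093}]}}

```text
clock: 10.1
position: [0.6203, 0.1259, 0.0419]
tool_rot: [-0.001, 0.759, 0.651, -0.001]
wrist_force: [-0.7, 0.1, -0.0]
grip_width: 0.0932
grip_force: 0.0
```

Request:
{"name": "apply_moves", "arguments": {"force": 20, "rows": [{"travel": [0,0,0],"dr": [0,0,0],"gripper": 0.038},{"travel": [0,0,0],"dr": [0,0,0],"gripper": 0.038},{"travel": [0,0,0],"dr": [0,0,0],"gripper": 0.038},{"travel": [0,0,0],"dr": [0,0,0],"gripper": 0.038},{"travel": [0,0,0],"dr": [0,0,0],"gripper": 0.038}]}}

```text
clock: 10.72
position: [0.6203, 0.1275, 0.0441]
tool_rot: [-0.001, 0.758, 0.652, -0.001]
wrist_force: [-8.0, 0.8, 7.0]
grip_width: 0.0482
grip_force: 10.6
```

Request:
{"name": "apply_moves", "arguments": {"rows": [{"travel": [0,0,0],"dr": [0,0,0],"gripper": 0.038},{"travel": [0,0,0],"dr": [0,0,0],"gripper": 0.038},{"travel": [0,0,0],"dr": [0,0,0],"gripper": 0.038}]}}

```text
clock: 11.1
position: [0.6204, 0.1275, 0.0442]
tool_rot: [-0.001, 0.758, 0.652, -0.001]
wrist_force: [-7.3, 0.1, 7.2]
grip_width: 0.0414
grip_force: 20.0
```

First stroke done, fully in at 41 mm. I'm letting out and repeating.

Request:
{"name": "apply_moves", "arguments": {"rows": [{"travel": [0,0,0],"dr": [0,0,0],"gripper": 0.072},{"travel": [0,0,0],"dr": [0,0,0],"gripper": 0.072},{"travel": [0,0,0],"dr": [0,0,0],"gripper": 0.072},{"travel": [0,0,0],"dr": [0,0,0],"gripper": 0.072}]}}

```text
clock: 11.6
position: [0.6221, 0.127, 0.0437]
tool_rot: [0.0, 0.758, 0.652, 0.0]
wrist_force: [0.1, 0.7, -0.2]
grip_width: 0.0714
grip_force: 0.0
```

Request:
{"name": "apply_moves", "arguments": {"force": 20, "rows": [{"travel": [0,0,0],"dr": [0,0,0],"gripper": 0.038},{"travel": [0,0,0],"dr": [0,0,0],"gripper": 0.038},{"travel": [0,0,0],"dr": [0,0,0],"gripper": 0.038},{"travel": [0,0,0],"dr": [0,0,0],"gripper": 0.038},{"travel": [0,0,0],"dr": [0,0,0],"gripper": 0.038}]}}

```text
clock: 12.22
position: [0.6203, 0.1273, 0.0435]
tool_rot: [-0.001, 0.758, 0.652, -0.001]
wrist_force: [-6.6, -0.5, 6.3]
grip_width: 0.0414
grip_force: 20.0
```

Request:
{"name": "apply_moves", "arguments": {"rows": [{"travel": [0,0,0],"dr": [0,0,0],"gripper": 0.038},{"travel": [0,0,0],"dr": [0,0,0],"gripper": 0.038}]}}

```text
clock: 12.48
position: [0.6203, 0.1272, 0.0435]
tool_rot: [-0.001, 0.758, 0.652, -0.001]
wrist_force: [-7.2, 0.8, 5.3]
grip_width: 0.0414
grip_force: 20.0
```

Request:
{"name": "apply_moves", "arguments": {"rows": [{"travel": [0,0,0],"dr": [0,0,0],"gripper": 0.072},{"travel": [0,0,0],"dr": [0,0,0],"gripper": 0.072},{"travel": [0,-0.002,0],"dr": [0,0,0],"gripper": 0.072},{"travel": [0,0,0],"dr": [0,0,0],"gripper": 0.072}]}}

```text
clock: 12.98
position: [0.6199, 0.1274, 0.0437]
tool_rot: [0.0, 0.758, 0.652, 0.0]
wrist_force: [-0.2, 0.4, -0.4]
grip_width: 0.0714
grip_force: 0.0
```

Request:
{"name": "apply_moves", "arguments": {"force": 20, "rows": [{"travel": [0,0,0],"dr": [0,0,0],"gripper": 0.038},{"travel": [0,0,0],"dr": [0,0,0],"gripper": 0.038},{"travel": [0,0,0],"dr": [0,0,0],"gripper": 0.038},{"travel": [0,0,0],"dr": [0,0,0],"gripper": 0.038},{"travel": [0,0,0],"dr": [0,0,0],"gripper": 0.038}]}}

```text
clock: 13.6
position: [0.6201, 0.1273, 0.0438]
tool_rot: [0.0, 0.758, 0.652, 0.0]
wrist_force: [4.8, -0.8, -2.2]
grip_width: 0.0554
grip_force: 20.0
```

Request:
{"name": "apply_moves", "arguments": {"rows": [{"travel": [0,0,0],"dr": [0,0,0],"gripper": 0.038},{"travel": [0,0,0],"dr": [0,0,0],"gripper": 0.038}]}}

```text
clock: 13.85
position: [0.6201, 0.1273, 0.0438]
tool_rot: [0.0, 0.758, 0.652, 0.0]
wrist_force: [5.0, -0.5, -2.2]
grip_width: 0.0554
grip_force: 20.0
```

The levers stopped part-way at 55 mm under 20 N, which means the stone is nipped. One look to confirm.

Run:
```python
from h import *
a=viewer.capture('side')[130:280,300:420]; b=viewer.capture('wrist')[300:400,260:380]
a=cv2.resize(a,None,fx=3.3,fy=4,interpolation=cv2.INTER_CUBIC); b=cv2.resize(b,(396,600),interpolation=cv2.INTER_CUBIC)
cv2.imwrite('pics/end.png',cv2.convertScaleAbs(np.hstack([a,b])[:,:,::-1],alpha=1.5))
s=manip.get_state(); print(s['clock'],s['grip_width'],s['grip_force'],s['wrist_force'])
```

```text
13.95 0.05509951124872617 19.99202460050583 [ 5.07686513 -0.98338768 -3.66975602]
```

View pics/end.png

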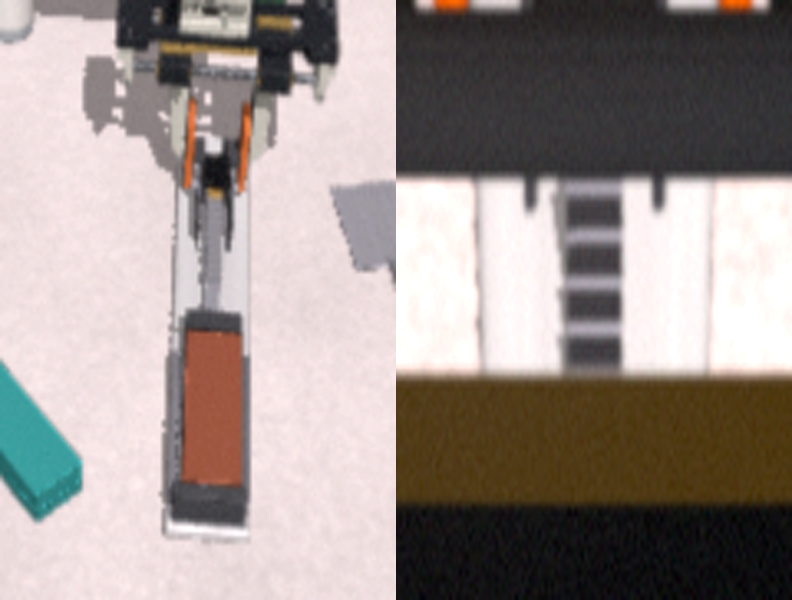

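The side crop shows the stone flat between the jaw at (213,322) and the stop at (210,495) with no gap at either end, and the fingers on both levers.

```bash
python3 -c "
from rig import ticket
print(ticket.sign_off())"
```

```text
the job is handed in; nothing more can be done
None
```

I handed the job in with the stone flat in the channel, nipped between jaw and stop on the third stroke, and the levers still held at 20 N; the hand-in returned no verdict.

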